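# Pack the boat's repair kit case and bolt it shut

## Robot

A 6-joint arm with a two-finger parallel gripper is mounted at the origin on the work surface. World frame = base frame: x ahead of the robot, y to its left, z up, the work surface at z = 0. Lengths are in m, angles in rad, forces in N, time in s.
With the tool pointing down it reaches from about 0.375 to 0.75 m from the base axis. Payload 9 kg.
Tool frame: the origin (TCP) lies midway between the tips of the shut fingers; the grasp point (between the pads) lies 19 mm behind it; z points along the fingers, x is the direction in which the jaws open and shut, and the axes are right-handed (so a half turn about z gives the same grasp; the last joint's range is limited). The gripper opens to 85 mm and grips with 20 to 120 N. Pads are 22 mm wide; open, the fingers measure 114 mm over their backs; the gripper's body (76 mm by 85 mm) begins 54 mm behind the grasp point. The pads swing forward as they close: fully open they stand 13 mm farther back than shut.
Start: joints at [0.957, 0.104, 0.097, 1.564, 0, 1.353], TCP at [0.231, 0.554, 0.231] pointing down, gripper open.
Joint ranges: [-2.99, 2.99], [-0.84, 1.86], [-1.1, 1.16], [-1.84, 2.11], [-1.51, 1.56], [-3.14, 3.14]. Speed limits (rad/s): [2.22, 2.22, 2.57, 3.14, 3.14, 3.14].

## Interface

Orientations are given as a unit quaternion [w, x, y, z].
In Python, from cell import sensors, snapshot, get_calibration, ticket gives the robot as it stands.
- The arm moves only by the shell command python3 -m creep 'ROWS' [OPENING] [FORCE]. ROWS is JSON, a list that holds one entry, the list of rows, each a list of 6 numbers: the shift along the world's x, y, z in m, then the turn, a rotation vector about the world's x, y, z in degrees. A call has 1 to 10 rows; each row is the pose to reach, as a shift and turn from the pose measured when the call began; what a row does not reach only later rows make up. A row lasts 1/10 s, in which the tool goes at most 50 mm and 8.59 degrees, less where a joint would pass 70% of its speed; a pose out of reach is approached as far as the arm can. A call with a gripper value outside its range is refused whole. OPENING is the closure in counts, from 0 (fully open) to 255 (shut), set as the call begins (- or left out, the last holds). The fingers move at their own pace and stop on an object; FORCE is the grip in N (left out, the last holds). Time passes only in rows, so rows that repeat a pose let the fingers close. It gives the time, the measured TCP pose, the force and the opening at its end, in the units of the state.
- sensors.observe(): the state, without advancing time (a new reading comes with each control period).
- snapshot(name): name is "side" or "top" or "wrist"; returns (picture, depth): 400x640x3 uint8, blue, green, red; 400x640 float32, m along the optical axis (not along the pixel's ray), 0 where there is no reading.
- get_calibration(name): a dict with "fovy" (degrees; the focal length in pixels is half the picture's height over the tangent of half this angle, whatever the lens; pixels are square), "cx", "cy" (the principal point, pixels), "eye" and "orientation" of the camera in the world; the wrist camera has in their place "T_tool_cam" (4x4, takes a point from camera to tool coordinates, whose origin is the TCP and whose axes are the tool frame's). Camera axes: x right, y down, z forward; pixel columns grow to the right and rows downward; lengths in m; the calibration is good to about 2 mm. A picture is of the moment at which its call begins: read the wrist's pose just before it. get_calibration takes no time and is no camera call.
- ticket.hand_in(): hands the job in, once; it reports no verdict.
The state is a dict: "time": time; "joint_positions": joint angles; "qd": joint speeds; "joint_efforts": joint torques, N m; "ee_pos": TCP position; "ee_rot": TCP orientation; "ft_force": force on the tool from outside, world axes, zero at the start; "ft_torque": the same for the moment, N m; "gripper_width": opening from 0.0 (shut) to 1.0 (fully open).
Only numpy, scipy, OpenCV 4.12 (cv2) and the standard library are available. Lean on these libraries where they do the work, as an engineer would, in place of code of your own. Each camera call takes 0.05 s, during which the arm holds its last target. There are 200 camera calls.

## Task

Pack the repair kit case for the boat: put every part that lies on the rubber mat into the grey case. If a tin that is already in the case sticks up above its rim, take it out and put it in the steel tray; a tin that is low enough stays in. When nothing stands above the rim, shut the lid fully and slide its bolt home. Do not shove the other things on the bench about.

Things in the scene. Friction and masses are not known exactly. Their poses are not given: they have to be found in the camera images.
- case: Grey open-topped sheet-metal kit case, fixed to the bench, 200 x 360 x 60 mm outside (x, y, z), walls and floor 5 mm thick, so 190 x 350 mm inside and 55 mm deep. Origin at the centre of its underside; x points from its open front, which faces the robot, to the hinge side, y along its length, z up.
- lid (a joint): Angle of the case's lid in rad: 0 shut on the rim, about 1.57 upright, 1.9 its stop leaning away from the robot; it starts open, 1.57 to 1.8. The lid is a flat 200 x 360 x 6 mm plate, 0.45 kg with its bolt, with a tab 100 mm wide, 8 mm thick, reaching 15 mm beyond its front edge. The hinge is stiff: the lid stays at any angle and needs about 1 to 3 N at its front edge to swing it shut, up to 6 N to swing it open.
- lid_hinge (a point): Point on the hinge line, mid-length, at the case's far rim (100 mm in x from the case's centre, 60.5 mm above its underside). The hinge line runs along the case's y. The lid's inner face lies in the plane through it.
- lid_edge (a point): Middle of the lid's front edge, on the lid's outer face, 200 mm from the hinge line; the tab starts here.
- bolt (a joint): Travel of the steel slide bolt on the lid's outer face, in m: 0 drawn back (as it starts), 0.036 shot fully home into the keeper on the case's +y end; it slides along the case's +y (to the robot's left), with about 2 N of friction, and stays where it is left.
- bolt_knob (a point): Top of the bolt's upright knob, 16 x 14 mm (x, y) and 33 mm tall above the lid's outer face. With the lid shut and the bolt drawn back it lies 0 mm in x, 95 mm in y and 99.5 mm in z from the case's origin; the bolt's 10 mm rod runs from it towards +y, and nothing stands on the lid on its -y side.
- mat: Thin black rubber mat, 170 x 400 x 4 mm, fixed flat on the bench to the left of the case; origin at the centre of its underside. What lies on it is the kit.
- tray: Shallow steel tray, 130 x 160 mm, rim 18 mm high, walls and floor 4 mm, fixed on the bench beyond the mat; origin at the centre of its underside, z up.
- cap: Grey cast-aluminium gearcase cap, a rounded block with four bolt heads; 84 x 42 x 24 mm (x, y, z), origin at the centre of its underside, z up as it lies, x along its length. One of the kit parts; at the start it lies on the mat, with its length roughly across the mat's short way (x); absent in some starts.
- anode: Bare metal sacrificial anode, a plain bar with two slots; 95 x 36 x 22 mm (x, y, z), origin at the centre of its underside, z up as it lies, x along its length. One of the kit parts; at the start it lies on the mat, with its length roughly across the mat's short way (x); absent in some starts.
- gauge: Steel feeler gauge folded shut, a flat stack of leaves with a brass rivet; 110 x 24 x 16 mm (x, y, z), origin at the centre of its underside, z up as it lies, x along its length. One of the kit parts; at the start it lies on the mat, with its length roughly across the mat's short way (x); absent in some starts.
- drift: Square brass drift with a tapered nose at +x; the square part runs from x = -60 to +36 mm, the nose to +60 mm; 120 x 18 x 18 mm (x, y, z), origin at the centre of its underside, z up as it lies, x along its length. One of the kit parts; at the start it lies on the mat, with its length roughly across the mat's short way (x); absent in some starts.
- socket: Red plastic-sleeved spark plug socket, octagonal in section, lying on one flat with two flats upright; 74 x 30 x 30 mm (x, y, z), origin at the centre of its underside, z up as it lies, x along its length. One of the kit parts; at the start it lies on the mat, with its length roughly across the mat's short way (x); absent in some starts.
- tall_tin: Tall rectangular tin with a black screw cap, 62 x 42 mm (x, y), 108 mm to its shoulder, 120 mm over the 28 mm wide cap; 0.18 to 0.37 kg; origin at the centre of its underside, z up. In some starts it stands on the case's floor near one end and sticks out above the rim; in others it is absent.
- low_tin: Low rectangular tin with a black screw cap, 62 x 42 mm (x, y), 30 mm to its shoulder, 42 mm over the cap; origin at the centre of its underside, z up. In some starts it stands on the case's floor near one end, below the rim; in others it is absent. At least one of the two tins is there.
- cup: Steel tin cup, 68 mm wide, with two brass shear pins in it; a bystander on the bench, not part of the job; origin at the centre of its underside.
- hammer: Hammer, 260 mm, lying; a bystander on the bench, not part of the job; origin at the centre of its underside.
- ring_wrench: Steel wrench, 180 mm, lying; a bystander on the bench, not part of the job; origin at the centre of its underside.
- gear: Dark steel gear wheel, 80 mm wide, lying flat; a bystander on the bench, not part of the job; origin at the centre of its underside.
- oil: Grey oil bottle, 160 mm tall, 64 mm wide; a bystander on the bench, not part of the job; origin at the centre of its underside.
- impeller: Pump impeller, 66 mm wide, 30 mm tall; a bystander on the bench, not part of the job; origin at the centre of its underside.

How it is judged:
On the way, in this order (a step that is already met when the one before it is completed fails the run):
1. every kit part is in the case below its rim, a tall tin is in the tray, and the lid is still open (x of cap in the frame of case between -0.1 and 0.1 m and y of cap in the frame of case between -0.18 and 0.18 m and z of cap in the frame of case between -0.005 and 0.058 m and x of anode in the frame of case between -0.1 and 0.1 m and y of anode in the frame of case between -0.18 and 0.18 m and z of anode in the frame of case between -0.005 and 0.058 m and x of gauge in the frame of case between -0.1 and 0.1 m and y of gauge in the frame of case between -0.18 and 0.18 m and z of gauge in the frame of case between -0.005 and 0.058 m and x of drift in the frame of case between -0.1 and 0.1 m and y of drift in the frame of case between -0.18 and 0.18 m and z of drift in the frame of case between -0.005 and 0.058 m and x of socket in the frame of case between -0.1 and 0.1 m and y of socket in the frame of case between -0.18 and 0.18 m and z of socket in the frame of case between -0.005 and 0.058 m and x of low_tin in the frame of case between -0.1 and 0.1 m and y of low_tin in the frame of case between -0.18 and 0.18 m and z of low_tin in the frame of case between -0.005 and 0.058 m and x of tall_tin in the frame of tray between -0.075 and 0.075 m and y of tall_tin in the frame of tray between -0.09 and 0.09 m and z of tall_tin in the frame of tray between -0.005 and 0.075 m and value of joint lid above 0.6 rad), for 0.2 s.
2. the lid is shut (value of joint lid below 0.05 rad), for 0.2 s.
3. the bolt is home, with the lid shut (value of joint bolt above 0.028 m and value of joint lid below 0.05 rad), for 0.2 s.
At the end, for the whole second after the job is handed in: Every part from the mat and the low tin (if there) lie inside the case with their origins below the rim, the tall tin (if there) is in the tray in any attitude, all at rest, and the lid is shut to within 0.05 rad and its bolt at least 28 mm along (all of step 3 and x of cap in the frame of case between -0.1 and 0.1 m and y of cap in the frame of case between -0.18 and 0.18 m and z of cap in the frame of case between -0.005 and 0.058 m and x of anode in the frame of case between -0.1 and 0.1 m and y of anode in the frame of case between -0.18 and 0.18 m and z of anode in the frame of case between -0.005 and 0.058 m and x of gauge in the frame of case between -0.1 and 0.1 m and y of gauge in the frame of case between -0.18 and 0.18 m and z of gauge in the frame of case between -0.005 and 0.058 m and x of drift in the frame of case between -0.1 and 0.1 m and y of drift in the frame of case between -0.18 and 0.18 m and z of drift in the frame of case between -0.005 and 0.058 m and x of socket in the frame of case between -0.1 and 0.1 m and y of socket in the frame of case between -0.18 and 0.18 m and z of socket in the frame of case between -0.005 and 0.058 m and x of low_tin in the frame of case between -0.1 and 0.1 m and y of low_tin in the frame of case between -0.18 and 0.18 m and z of low_tin in the frame of case between -0.005 and 0.058 m and x of tall_tin in the frame of tray between -0.075 and 0.075 m and y of tall_tin in the frame of tray between -0.09 and 0.09 m and z of tall_tin in the frame of tray between -0.005 and 0.075 m and linear speed of each of cap, anode, gauge, drift, socket, low_tin, tall_tin below 0.03 m/s); the robot touches nothing.
It fails at once if a bystander is moved more than 40 mm (distance of any of cup, hammer, ring_wrench, gear, oil, impeller from where it was at the start of the episode above 0.04 m).
Of cap, anode, gauge, drift, socket only 3 to 5 are there at a start; the rules pass over those that are not, and their reading is None.
Of tall_tin, low_tin only 1 to 2 are there at a start; the rules pass over those that are not, and their reading is None.
At some moment in a run one of cap, anode, gauge, drift, socket may be knocked a few centimetres aside while the robot is not near it.
Once in a run the grip may slacken for a moment while it holds something.
It also fails if it takes over 210 s, if anything falls off the work surface, if the arm or the gripper's body presses on something with over 40 N, if the wrist force passes 120 N, or if a joint passes its speed limit or range.

## Working session

There is one attempt and no reset: what is moved stays moved. The work goes in short steps, Python scripts to look and compute and a shell command to move; the robot and the scene stay as the last step left them, time stands still between calls to the robot, and variables do not carry over. Pictures are saved under pics/ and viewed, about 12 in all and at most 16, crops included, and the job is handed in when it is done.

```bash
mkdir -p pics; ls
cat > h.py <<'E'
import numpy as np, cv2
from cell import sensors, snapshot, get_calibration
from scipy.spatial.transform import Rotation as R
def q2R(q): return R.from_quat([q[1],q[2],q[3],q[0]]).as_matrix()
def cam(name, st=None):
    c=get_calibration(name); f=200/np.tan(np.radians(c["fovy"])/2)
    if "T_tool_cam" in c:
        st=st or sensors.observe(); T=np.eye(4); T[:3,:3]=q2R(st["ee_rot"]); T[:3,3]=st["ee_pos"]
        T=T@np.array(c["T_tool_cam"])
    else:
        T=np.eye(4); o=np.array(c["orientation"]); T[:3,:3]=q2R(o) if o.size==4 else o; T[:3,3]=c["eye"]
    return f,c["cx"],c["cy"],T
def shot(name):
    st=sensors.observe(); C=cam(name,st); im,d=snapshot(name); return im,d,C
def cloud(d,C):
    f,cx,cy,T=C; v,u=np.mgrid[:d.shape[0],:d.shape[1]]
    P=np.stack([(u-cx)/f*d,(v-cy)/f*d,d],-1)@T[:3,:3].T+T[:3,3]; P[d<=0]=np.nan; return P
def ray(u,v,z,C):
    f,cx,cy,T=C; r=T[:3,:3]@np.array([(u-cx)/f,(v-cy)/f,1]); return T[:3,3]+r*(z-T[2,3])/r[2]
E
python3 - <<'E'
from h import *
print(sensors.observe()); 
for n in("side","top","wrist"):
    im,d,C=shot(n); cv2.imwrite(f"pics/{n}0.png",im); np.savez(f"{n}0.npz",im=im,d=d,T=C[3],k=C[:3]); print(n,C[:3],C[3].round(3).tolist(), (d>0).mean())
E
```

```text
pics
{'time': 0.0, 'joint_positions': array([9.57305996e-01, 1.04732627e-01, 9.64575623e-02, 1.56391879e+00,
       4.91000345e-06, 1.35309055e+00]), 'qd': array([-0.00058906,  0.00068459, -0.00091581, -0.00020738,  0.00064226,
        0.000795  ]), 'joint_efforts': array([-4.21918621e-04, -5.56929660e+01,  5.03650653e+01,  1.67560863e-02,
       -2.03595800e-04, -2.37283678e-05]), 'ee_pos': array([0.23110761, 0.55332883, 0.23049638]), 'ee_rot': array([ 2.50265022e-04,  8.32325519e-01,  5.54286696e-01, -6.52415741e-04]), 'ft_force': array([ 0.27263663,  0.02489258, -1.22917327]), 'ft_torque': array([-0.00900472,  0.01430581, -0.00510346]), 'gripper_width': 0.9951610206267033}
side (np.float64(394.4461016979186), 321.0648738797183, 198.4084621162131) [[0.927, -0.272, 0.259, 0.243], [-0.375, -0.692, 0.616, -0.709], [0.011, -0.668, -0.744, 0.944], [0.0, 0.0, 0.0, 1.0]] 0.9961015625
top (np.float64(493.7665580722933), 325.3988697076313, 206.1989279587441) [[0.01, -0.985, 0.171, 0.345], [-0.999, -0.015, -0.028, 0.022], [0.03, -0.171, -0.985, 1.221], [0.0, 0.0, 0.0, 1.0]] 0.99595703125
wrist (np.float64(298.4722400326806), 325.31925221216915, 199.01875034672068) [[0.385, 0.884, 0.265, 0.163], [0.923, -0.368, -0.112, 0.582], [-0.002, 0.288, -0.958, 0.373], [0.0, 0.0, 0.0, 1.0]] 0.9959296875
```

View pics/top0.png

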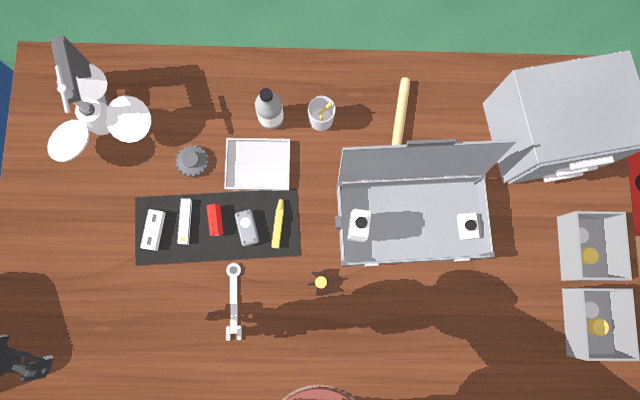

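View pics/side0.png

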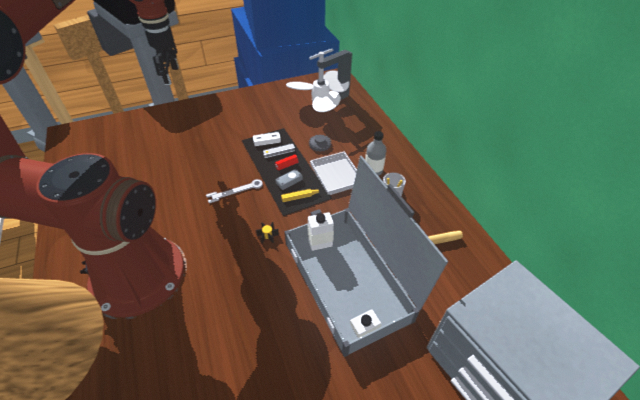

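Top view, up = +x and left = +y. The mat holds anode (153,230), gauge (184,221), socket (215,220), cap (247,227) and drift (278,223). The tray is at (258,164), the tall tin in the case at (360,224) and the low tin at (469,226). The impeller is near the case at (321,282).

```bash
cat >> h.py <<'E'
def rect(pts,tag):
    (c,s,a)=cv2.minAreaRect((pts[:,:2]*1000).astype(np.float32)); 
    if s[0]<s[1]: s=s[::-1]; a+=90
    a=(a+90)%180-90
    print(tag,"c",np.round(c,1),"size",np.round(s,1),"long-axis deg",round(a,1),"ztop",round(np.percentile(pts[:,2],90)*1000,1),"n",len(pts))
def comps(P,lo,hi,box,tag,minn=60):
    m=((P[...,2]>lo)&(P[...,2]<hi)&(P[...,0]>box[0])&(P[...,0]<box[1])&(P[...,1]>box[2])&(P[...,1]<box[3])).astype(np.uint8)
    n,l,s,c=cv2.connectedComponentsWithStats(m)
    for i in range(1,n):
        if s[i,4]>=minn: rect(P[l==i],f"{tag} px{c[i].round()}")
E
python3 - <<'E'
from h import *
def load(n):
    z=np.load(n+"0.npz"); return z["im"],z["d"],(*z["k"],z["T"])
im,d,C=load("top"); P=cloud(d,C)
for (u,v) in [(136,200),(296,195),(300,255),(138,263),(340,262),(492,256),(486,178),(345,180),(258,164),(330,150),(420,240)]: print(u,v,P[v,u].round(3))
comps(P,.011,.05,(.25,.48,.05,.5),"mat")
comps(P,.009,.05,(.4,.6,.05,.32),"tray")
comps(P,.055,.068,(.2,.6,-.45,.05),"rim")
comps(P,.08,.2,(.2,.45,-.45,.05),"tall")
comps(P,.02,.052,(.25,.47,-.40,.03),"low")
comps(P,.006,.15,(.15,.37,-.02,.3),"front")
im,d,C=load("side"); P=cloud(d,C)
comps(P,.011,.05,(.25,.48,.05,.5),"S mat"); comps(P,.1,.13,(.2,.45,-.3,.05),"S tall");comps(P,.028,.052,(.25,.47,-.35,-.1),"S low")
comps(P,.055,.068,(.2,.6,-.45,.05),"S rim")
comps(P,.009,.05,(.4,.6,.05,.32),"S tray")
E
```

```text
136 200 [0.565 0.457 0.005]
296 195 [ 0.585  0.062 -0.001]
300 255 [ 0.434  0.049 -0.   ]
138 263 [0.41  0.442 0.002]
340 262 [ 0.418 -0.05  -0.003]
492 256 [ 0.433 -0.408  0.059]
486 178 [ 0.637 -0.423  0.   ]
345 180 [ 0.61  -0.057  0.068]
258 164 [0.662 0.159 0.005]
330 150 [ 0.703 -0.023  0.   ]
420 240 [ 0.475 -0.249  0.003]
mat px[150. 241.] c [462.3 411. ] size [40.5 38.7] long-axis deg -8.0 ztop 28.4 n 269
mat px[182. 239.] c [468.8 333.5] size [23.9 22.3] long-axis deg -89.2 ztop 22.7 n 97
mat px[249. 239.] c [467.  172.9] size [43.9 24.6] long-axis deg -88.9 ztop 29.9 n 174
mat px[276. 241.] c [465.3 108.3] size [30.7 17.7] long-axis deg -5.5 ztop 24.5 n 94
tray px[256. 188.] c [596.7 159.9] size [157.    5.5] long-axis deg 89.8 ztop 20.0 n 136
tray px[278. 225.] c [509.1 103.6] size [119.3  18.8] long-axis deg -5.4 ztop 24.1 n 354
tray px[215. 220.] c [515.1 257.8] size [75.8 30.9] long-axis deg 9.1 ztop 35.0 n 415
tray px[247. 228.] c [497.3 180.1] size [84.1 44.4] long-axis deg 17.3 ztop 29.9 n 603
rim px[416. 242.] c [ 515.  -225.1] size [365.4 192.8] long-axis deg -86.
[... 300 characters left out ...]
] c [463.3 406.6] size [40.  37.9] long-axis deg 81.1 ztop 26.2 n 87
S mat px[281. 182.] c [468.5 168.1] size [42.8 24.4] long-axis deg -84.3 ztop 29.0 n 88
S low px[312. 288.] c [ 419.1 -225.9] size [248.4   5.6] long-axis deg -86.2 ztop 49.5 n 214
S rim px[336. 300.] c [ 502.5 -227.7] size [363.9 167.6] long-axis deg -85.9 ztop 61.5 n 532
S rim px[320. 236.] c [ 490.8 -104.2] size [74.6 35.2] long-axis deg -41.1 ztop 67.3 n 71
S tray px[287. 162.] c [516.7 254.4] size [75.1 36. ] long-axis deg 9.5 ztop 33.5 n 197
S tray px[289. 179.] c [496.5 185.3] size [83.6 62.2] long-axis deg 16.3 ztop 28.7 n 311
S tray px[299. 194.] c [511.1 101.5] size [119.2  23. ] long-axis deg -6.0 ztop 22.8 n 220
```

Run:
```python
from h import *
def load(n):
    z=np.load(n+"0.npz"); return z["im"],z["d"],(*z["k"],z["T"])
for n in("top","side"):
    im,d,C=load(n); P=cloud(d,C); print(n)
    comps(P,.0125,.05,(.42,.57,.06,.46),"mat")
    comps(P,.012,.03,(.58,.76,.06,.3),"tray")
    comps(P,.055,.066,(.4,.64,-.42,-.03),"rim",30)
    comps(P,.09,.2,(.42,.56,-.2,-.04),"tall",30)
    comps(P,.024,.054,(.43,.6,-.40,-.3),"low",30)
    comps(P,.12,.3,(.5,.8,-.45,.05),"lid",30)
    comps(P,.03,.2,(.65,.85,-.05,.25),"cup/oil",30)
    comps(P,.01,.05,(.6,.75,.25,.4),"gear",30)
```

```text
top
mat px[184. 221.] c [512.4 332.6] size [110.1  26. ] long-axis deg -2.0 ztop 22.6 n 451
mat px[278. 225.] c [509. 104.] size [118.6  18.1] long-axis deg -5.4 ztop 24.1 n 345
mat px[215. 220.] c [515.1 257.8] size [75.8 30.9] long-axis deg 9.1 ztop 35.0 n 410
mat px[152. 230.] c [489.1 406.9] size [95.  38.4] long-axis deg -9.0 ztop 28.3 n 647
mat px[247. 228.] c [497.5 180. ] size [83.9 42.4] long-axis deg 15.1 ztop 30.0 n 597
tray px[257. 164.] c [659.3 160.1] size [160. 131.] long-axis deg -89.1 ztop 20.2 n 412
tray px[203. 161.] c [665.1 292.3] size [56.3 14.9] long-axis deg 0.4 ztop 19.3 n 95
rim px[415. 216.] c [ 520.1 -224.8] size [365.4 203.1] long-axis deg -86.2 ztop 62.5 n 1105
tall px[360. 224.] c [500.2 -89.8] size [62.4 42.5] long-axis deg -6.8 ztop 123.8 n 523
low px[483. 202.] c [ 562.7 -398. ] size [73.4  4. ] long-axis deg 4.1 ztop 50.4 n 109
low px[469. 226.] c [ 508.6 -364.5] size [62.4 44.7] long-axis deg 5.7 ztop 45.7 n 455
lid px[440. 148.] c [ 655.9 -266.1] size [449.7 136.1] long-axis deg -66.8 ztop 257.1 n 5327
lid px[361. 220.] c [506.3 -89.4] size [26.7 
[... 1121 characters left out ...]
323.] c [ 509.9 -367. ] size [63.8 43.8] long-axis deg 5.0 ztop 46.8 n 462
low px[339. 338.] c [ 431.1 -378.2] size [42.5  1.5] long-axis deg -87.2 ztop 51.0 n 44
lid px[398. 227.] c [ 638.9 -219.4] size [360.8  26.4] long-axis deg -86.3 ztop 256.7 n 4933
lid px[322. 217.] c [507.8 -92.3] size [25.7 15.1] long-axis deg 87.8 ztop 126.0 n 39
lid px[497. 277.] c [ 762.1 -447.5] size [77.9 17.5] long-axis deg 11.1 ztop 201.4 n 153
cup/oil px[377. 152.] c [780.8 120.5] size [62.4 52. ] long-axis deg -51.1 ztop 152.3 n 567
cup/oil px[395. 181.] c [788.7   1.4] size [67.9 66.8] long-axis deg 40.8 ztop 75.1 n 284
gear px[320. 142.] c [668.  322.1] size [80.4 74.5] long-axis deg -87.0 ztop 29.6 n 241
```

```bash
python3 -m creep '[[[0.13,-0.32,0,0,0,8],[0.13,-0.32,0,0,0,8],[0.13,-0.32,0,0,0,8],[0.27,-0.645,0,0,0,16],[0.27,-0.645,0,0,0,16],[0.27,-0.645,0,0,0,16],[0.27,-0.645,0,0,0,16],[0.27,-0.645,0,0,0,16],[0.27,-0.645,0,0,0,16],[0.27,-0.645,0,0,0,16]]]' 0 40
```

```text
time: 1.15
ee_pos: [0.4224, 0.0942, 0.2309]
ee_rot: [0.0, 0.747, 0.665, -0.0]
ft_force: [1.8, 1.0, -0.8]
gripper_width: 0.997
```

```bash
python3 -m creep '[[[0.079,-0.185,0,0,0,0],[0.079,-0.185,0,0,0,0],[0.079,-0.185,0,0,0,0],[0.079,-0.185,0,0,0,0],[0.079,-0.185,0,0,0,0],[0.079,-0.185,0,0,0,0],[0.079,-0.185,0,0,0,0]]]'
python3 - <<'E'
from h import *
im,d,C=shot("wrist"); cv2.imwrite("pics/w1.png",im); P=cloud(d,C)
comps(P,.09,.118,(.42,.58,-.2,-.02),"tall",100)
comps(P,.05,.068,(.4,.64,-.42,-.03),"rim",100)
E
```

```text
time: 1.85
ee_pos: [0.5011, -0.0901, 0.2308]
ee_rot: [0.0, 0.747, 0.665, -0.0]
ft_force: [-0.7, -0.1, 0.5]
gripper_width: 1.003
tall px[327. 189.] c [501.4 -89.2] size [62.8 42.1] long-axis deg -6.8 ztop 113.7 n 2324
rim px[197. 208.] c [ 521.5 -223.8] size [365.7 206.2] long-axis deg -86.2 ztop 61.4 n 7209
```

View pics/w1.png

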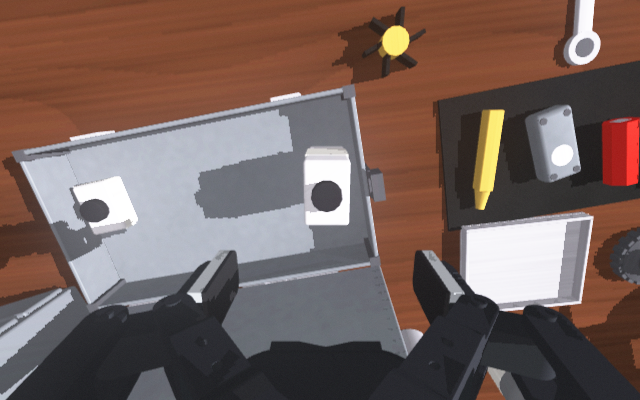

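The wrist view confirms the tall tin at (327,190), well centred between the jaws, and gives the same pose as the top view. Descending to grip above the rim.

```bash
python3 -m creep '[[[0,0,-0.05,0,0,0],[0,0,-0.1,0,0,0],[0,0,-0.13,0,0,0],[0,0,-0.152,0,0,0],[0,0,-0.152,0,0,0]]]'
python3 -m creep '[[[0,0,0,0,0,0],[0,0,0,0,0,0],[0,0,0,0,0,0],[0,0,0,0,0,0],[0,0,0,0,0,0],[0,0,0,0,0,0],[0,0,0,0,0,0],[0,0,0,0,0,0]]]' 255 60
python3 -m creep '[[[0,0,0.02,0,0,0],[0,0,0.05,0,0,0],[0,0,0.09,0,0,0],[0,0,0.12,0,0,0],[0,0,0.12,0,0,0]]]'
```

```text
time: 2.4
ee_pos: [0.4989, -0.0875, 0.0761]
ee_rot: [-0.002, 0.746, 0.666, -0.001]
ft_force: [-0.1, -0.5, 0.0]
gripper_width: 1.004
time: 3.2
ee_pos: [0.4999, -0.088, 0.0779]
ee_rot: [-0.001, 0.746, 0.666, -0.001]
ft_force: [-0.5, 0.1, 7.1]
gripper_width: 0.484
time: 3.7
ee_pos: [0.5019, -0.0889, 0.2029]
ee_rot: [0.003, 0.746, 0.666, 0.001]
ft_force: [0.6, -0.6, -3.5]
gripper_width: 0.483
```

```bash
python3 -m creep '[[[0.02,0.035,0,0,0,0],[0.045,0.075,0,0,0,0],[0.07,0.12,0,0,0,0],[0.095,0.162,0,0,0,0],[0.12,0.205,0,0,0,0],[0.138,0.235,0,0,0,0],[0.146,0.249,0,0,0,0],[0.146,0.249,0,0,0,0],[0.146,0.249,0,0,0,0]]]'
python3 - <<'E'
from h import *
for n in("top","wrist"):
    im,d,C=shot(n); cv2.imwrite(f"pics/{n}2.png",im); P=cloud(d,C); print(n)
    comps(P,.09,.26,(.55,.72,.1,.24),"tin",50); comps(P,.0125,.05,(.42,.57,.06,.46),"mat")
E
```

```text
time: 4.6
ee_pos: [0.6474, 0.16, 0.2016]
ee_rot: [0.002, 0.746, 0.666, 0.0]
ft_force: [-0.3, 0.8, -2.5]
gripper_width: 0.481
top
tin px[259. 153.] c [635.4 135.5] size [40.4 33.9] long-axis deg -65.4 ztop 256.4 n 239
mat px[278. 225.] c [509.3 103.9] size [118.7  17.8] long-axis deg -5.8 ztop 24.1 n 342
wrist
tin px[326. 275.] c [645.6 160.1] size [108.4  56.8] long-axis deg 84.1 ztop 257.6 n 24237
tin px[181. 345.] c [646.8 109.5] size [9.6 4.8] long-axis deg -35.4 ztop 259.8 n 125
tin px[470. 345.] c [657.5 208.5] size [11.   5.3] long-axis deg 26.2 ztop 259.9 n 150
mat px[256.  52.] c [519.  104.1] size [102.5  18.6] long-axis deg -5.1 ztop 22.7 n 2050
mat px[332.  34.] c [503.2 181.8] size [75.2 42.1] long-axis deg 15.5 ztop 28.9 n 3279
mat px[412.  37.] c [516.6 258.5] size [74.3 30.8] long-axis deg 9.2 ztop 34.3 n 2704
mat px[488.  41.] c [530.4 333. ] size [75.3 25.2] long-axis deg -1.3 ztop 20.7 n 2172
mat px[564.  21.] c [519.6 403.2] size [38.1 36. ] long-axis deg 81.8 ztop 26.6 n 1939
```

```bash
python3 -m creep '[[[0,0,-0.04,0,0,0],[0,0,-0.08,0,0,0],[0,0,-0.105,0,0,0],[0,0,-0.115,0,0,0],[0,0,-0.119,0,0,0],[0,0,-0.122,0,0,0],[0,0,-0.122,0,0,0],[0,0,-0.122,0,0,0]]]'
```

```text
time: 5.5
ee_pos: [0.6484, 0.1592, 0.082]
ee_rot: [0.003, 0.746, 0.665, 0.001]
ft_force: [0.4, -0.5, -2.6]
gripper_width: 0.485
```

```bash
python3 -m creep '[[[0,0,-0.003,0,0,0],[0,0,-0.004,0,0,0],[0,0,-0.004,0,0,0]]]'
python3 -m creep '[[[0,0,0,0,0,0],[0,0,0,0,0,0],[0,0,0,0,0,0],[0,0,0,0,0,0],[0,0,0.04,0,0,0],[0,0,0.08,0,0,0],[0,0,0.12,0,0,0],[0,0,0.12,0,0,0]]]' 60
python3 -m creep '[[[-0.045,-0.02,0,0,0,0],[-0.09,-0.04,-0.02,0,0,1],[-0.13,-0.05,-0.04,0,0,1],[-0.139,-0.056,-0.06,0,0,1],[-0.139,-0.056,-0.06,0,0,1],[-0.139,-0.056,-0.06,0,0,1]]]' 120
python3 - <<'E'
from h import *
im,d,C=shot("wrist"); cv2.imwrite("pics/w3.png",im); P=cloud(d,C)
comps(P,.0125,.05,(.42,.57,.04,.46),"mat"); comps(P,.08,.13,(.58,.75,.06,.3),"tin",100)
E
```

```text
time: 5.8
ee_pos: [0.6483, 0.1592, 0.078]
ee_rot: [0.003, 0.746, 0.665, 0.001]
ft_force: [0.9, 0.6, -2.8]
gripper_width: 0.485
time: 6.6
ee_pos: [0.6511, 0.1594, 0.2053]
ee_rot: [0.006, 0.746, 0.665, 0.005]
ft_force: [0.2, 0.4, 0.7]
gripper_width: 0.76
time: 7.2
ee_pos: [0.5128, 0.1034, 0.1461]
ee_rot: [0.006, 0.741, 0.672, 0.006]
ft_force: [-0.3, -1.2, 1.4]
gripper_width: 0.531
mat px[577. 161.] c [513.1 333.6] size [110.5  26.2] long-axis deg -0.6 ztop 20.6 n 3628
mat px[408. 164.] c [497.9 180.5] size [82.7 42.5] long-axis deg 15.4 ztop 28.8 n 4384
mat px[327. 178.] c [510.4 104.8] size [119.5  18. ] long-axis deg -5.5 ztop 22.7 n 2307
mat px[494. 177.] c [516.  258.6] size [75.3 31.5] long-axis deg 9.6 ztop 34.2 n 3341
mat px[634. 167.] c [514.9 386.4] size [40.5  5.5] long-axis deg -4.1 ztop 23.5 n 450
tin px[435. 363.] c [635.7 174.7] size [30.5 10.5] long-axis deg -5.5 ztop 112.4 n 420
```

View pics/w3.png

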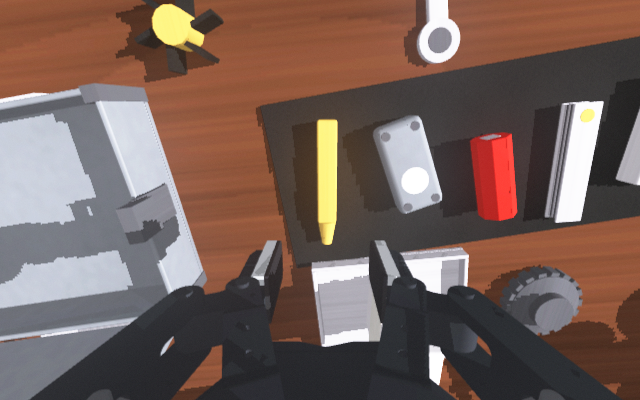

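Tall tin stands in the tray; the drift (327,180) is between the jaws. Grasp it.

```bash
python3 -m creep '[[[-0.003,0.001,-0.04,0,0,0],[-0.003,0.001,-0.08,0,0,0],[-0.003,0.001,-0.115,0,0,0],[-0.003,0.001,-0.13,0,0,0],[-0.003,0.001,-0.138,0,0,0],[-0.003,0.001,-0.138,0,0,0]]]'
python3 -m creep '[[[0,0,0,0,0,0],[0,0,0,0,0,0],[0,0,0,0,0,0],[0,0,0,0,0,0],[0,0,0,0,0,0],[0,0,0,0,0,0]]]' 255 60
python3 -m creep '[[[0,0,0.02,0,0,0],[0,0,0.06,0,0,0],[0,0,0.1,0,0,0],[0,0,0.13,0,0,0],[0,0,0.13,0,0,0]]]'
```

```text
time: 7.85
ee_pos: [0.5113, 0.1046, 0.0093]
ee_rot: [0.007, 0.741, 0.672, 0.006]
ft_force: [0.4, 0.1, 0.2]
gripper_width: 0.531
time: 8.45
ee_pos: [0.5131, 0.1045, 0.0116]
ee_rot: [0.008, 0.741, 0.672, 0.007]
ft_force: [-0.6, -0.1, 6.4]
gripper_width: 0.19
time: 8.95
ee_pos: [0.5161, 0.1044, 0.1475]
ee_rot: [0.011, 0.74, 0.672, 0.011]
ft_force: [0.6, -0.2, -1.4]
gripper_width: 0.19
```

```bash
python3 -m creep '[[[0.001,-0.04,0,0,0.5,2],[0.002,-0.085,0,0,1,5],[0.003,-0.13,0,0,1.8,9],[0.004,-0.175,0,0,1.8,9],[0.005,-0.22,0,0,1.8,9],[0.006,-0.265,0,0,1.8,9],[0.007,-0.31,0,0,1.8,9],[0.007,-0.355,0,0,1.8,9],[0.007,-0.395,0,0,1.8,9],[0.007,-0.4125,0,0,1.8,9]]]'
python3 -m creep '[[[0,-0.002,-0.03,0,0,0],[0,-0.002,-0.06,0,0,0],[0,-0.002,-0.06,0,0,0]]]'
python3 - <<'E'
from h import *
im,d,C=shot("wrist"); cv2.imwrite("pics/w4.png",im); P=cloud(d,C)
comps(P,.02,.056,(.43,.6,-.40,-.3),"low",100); comps(P,.055,.066,(.4,.64,-.42,-.03),"rim",100)
E
```

```text
time: 9.95
ee_pos: [0.5224, -0.3115, 0.1469]
ee_rot: [-0.0, 0.687, 0.727, -0.0]
ft_force: [-0.7, 0.6, -2.4]
gripper_width: 0.191
time: 10.25
ee_pos: [0.52, -0.3111, 0.082]
ee_rot: [-0.004, 0.687, 0.727, -0.0]
ft_force: [-1.2, 0.8, -2.1]
gripper_width: 0.189
low px[251.  84.] c [ 433.6 -350.5] size [100.5   6.2] long-axis deg -82.7 ztop 53.1 n 1235
low px[248. 199.] c [ 509.7 -364.4] size [62.8 42.6] long-axis deg 5.7 ztop 47.0 n 5928
low px[196. 260.] c [ 552.5 -398.1] size [64.6  1.9] long-axis deg 3.6 ztop 52.9 n 1737
rim px[310. 110.] c [ 492.6 -276.4] size [262.4 142.9] long-axis deg -85.5 ztop 60.7 n 8533
rim px[608. 372.] c [ 610.5 -110.1] size [54.1  8.8] long-axis deg -84.9 ztop 64.2 n 1202
```

View pics/w4.png

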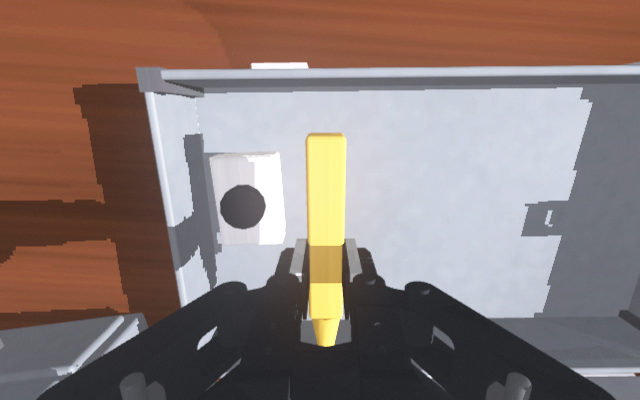

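```bash
python3 -m creep '[[[0.002,0.008,-0.02,0,0,0],[0.002,0.008,-0.045,0,0,0],[0.002,0.008,-0.06,0,0,0],[0.002,0.008,-0.065,0,0,0],[0.002,0.008,-0.068,0,0,0],[0.002,0.008,-0.068,0,0,0]]]'
```

```text
time: 10.9
ee_pos: [0.5235, -0.3042, 0.0178]
ee_rot: [-0.002, 0.686, 0.727, -0.0]
ft_force: [0.0, 0.1, -2.6]
gripper_width: 0.184
```

```bash
python3 -m creep '[[[0,0.001,-0.003,0,0,0],[0,0.001,-0.004,0,0,0],[0,0.001,-0.004,0,0,0]]]'
python3 -m creep '[[[0,0,0,0,0,0],[0,0,0,0,0,0],[0,0,0,0,0,0],[0,0,0.02,0,0,0],[0,0,0.06,0,0,0],[0,0,0.1,0,0,0],[0,0,0.14,0,0,0],[0,0,0.14,0,0,0]]]' 176
python3 - <<'E'
from h import *
im,d,C=shot("wrist"); P=cloud(d,C)
comps(P,.015,.052,(.44,.6,-.40,-.06),"in case",200)
E
python3 -m creep '[[[-0.002,0.04,0,0,0,-2],[-0.004,0.085,0,0,0,-4],[-0.006,0.13,0,0,0,-6],[-0.008,0.175,0,0,0,-8],[-0.01,0.22,0,0,0,-10],[-0.013,0.265,0,0,0,-12],[-0.015,0.31,0,0,0,-13],[-0.017,0.355,0,0,0,-13],[-0.02,0.4,0,0,0,-13],[-0.02,0.445,0,0,0,-13]]]' 70
```

```text
time: 11.2
ee_pos: [0.5236, -0.3033, 0.014]
ee_rot: [-0.002, 0.686, 0.727, -0.0]
ft_force: [-0.6, -0.3, -2.0]
gripper_width: 0.19
time: 12.0
ee_pos: [0.526, -0.3054, 0.161]
ee_rot: [0.003, 0.686, 0.727, -0.0]
ft_force: [0.4, -0.3, 0.8]
gripper_width: 0.309
in case px[329. 174.] c [ 521.3 -303.1] size [120.   17.8] long-axis deg 3.7 ztop 23.7 n 2087
in case px[264. 167.] c [ 509.8 -364.5] size [62.6 42.7] long-axis deg 5.7 ztop 47.0 n 3251
in case px[228. 221.] c [ 561.4 -397.5] size [76.9  1.6] long-axis deg 4.0 ztop 49.0 n 967
time: 13.05
ee_pos: [0.5042, 0.1421, 0.1567]
ee_rot: [0.001, 0.764, 0.645, -0.001]
ft_force: [0.2, -0.2, -0.8]
gripper_width: 0.724
```

```bash
python3 -m creep '[[[-0.003,0.045,0,0,0,0],[-0.006,0.09,0,0,0,0],[-0.009,0.135,0,0,0,0],[-0.012,0.18,0,0,0,0],[-0.015,0.225,0,0,0,0],[-0.015,0.265,0,0,0,0],[-0.015,0.265,0,0,0,0],[-0.015,0.265,0,0,0,0]]]'
python3 - <<'E'
from h import *
im,d,C=shot("wrist"); P=cloud(d,C)
comps(P,.0125,.05,(.42,.57,.04,.46),"mat",200)
E
```

```text
time: 13.85
ee_pos: [0.4883, 0.4074, 0.1551]
ee_rot: [0.001, 0.764, 0.645, -0.002]
ft_force: [-0.3, 0.1, 0.2]
gripper_width: 0.723
mat px[327. 189.] c [490.1 408.2] size [95.  36.1] long-axis deg -7.9 ztop 26.8 n 3696
mat px[256. 215.] c [512.9 333.8] size [109.9  24.1] long-axis deg -1.0 ztop 20.9 n 2161
mat px[106. 233.] c [498.7 181.8] size [84.2 42.9] long-axis deg 15.7 ztop 28.9 n 3944
mat px[186. 239.] c [516.1 259.2] size [75.  31.4] long-axis deg 8.9 ztop 34.4 n 2630
```

```bash
python3 -m creep '[[[0.002,0.001,-0.04,0,0,1.5],[0.002,0.001,-0.08,0,0,1.5],[0.002,0.001,-0.12,0,0,1.5],[0.002,0.001,-0.135,0,0,1.5],[0.002,0.001,-0.143,0,0,1.5],[0.002,0.001,-0.143,0,0,1.5]]]'
python3 -m creep '[[[0,0,0,0,0,0],[0,0,0,0,0,0],[0,0,0,0,0,0],[0,0,0,0,0,0],[0,0,0,0,0,0],[0,0,0,0,0,0]]]' 255 60
python3 -m creep '[[[0,0,0.02,0,0,0],[0,0,0.06,0,0,0],[0,0,0.1,0,0,0],[0,0,0.14,0,0,0],[0,0,0.14,0,0,0]]]'
```

```text
time: 14.5
ee_pos: [0.491, 0.4072, 0.013]
ee_rot: [0.001, 0.756, 0.655, -0.002]
ft_force: [0.9, 0.4, 0.0]
gripper_width: 0.726
time: 15.1
ee_pos: [0.4927, 0.408, 0.0157]
ee_rot: [0.002, 0.756, 0.655, 0.0]
ft_force: [0.5, -0.8, 7.5]
gripper_width: 0.399
time: 15.6
ee_pos: [0.4957, 0.4097, 0.1638]
ee_rot: [0.003, 0.756, 0.655, 0.005]
ft_force: [1.0, 0.7, -0.5]
gripper_width: 0.401
```

```bash
python3 -m creep '[[[0.001,-0.04,0,0,0,2],[0.002,-0.085,0,0,0,4],[0.003,-0.13,0,0,0,6],[0.005,-0.175,0,0,0,8],[0.007,-0.22,0,0,0,10],[0.008,-0.265,0,0,0,12],[0.01,-0.31,0,0,0,12],[0.012,-0.355,0,0,0,12],[0.014,-0.4,0,0,0,12],[0.015,-0.44,0,0,0,12]]]'
python3 -m creep '[[[0.002,-0.045,0,0,0,0],[0.004,-0.09,0,0,0,0],[0.006,-0.135,0,0,0,0],[0.008,-0.18,0,0,0,0],[0.008,-0.215,-0.02,0,0,0],[0.008,-0.218,-0.05,0,0,0],[0.008,-0.218,-0.08,0,0,0],[0.008,-0.218,-0.08,0,0,0]]]'
python3 - <<'E'
from h import *
im,d,C=shot("wrist"); P=cloud(d,C); cv2.imwrite("pics/w5.png",im)
comps(P,.015,.2,(.44,.6,-.34,-.06),"in case",200)
E
```

```text
time: 16.6
ee_pos: [0.5105, -0.0323, 0.1639]
ee_rot: [0.003, 0.683, 0.73, 0.006]
ft_force: [1.3, -0.6, -2.3]
gripper_width: 0.399
time: 17.4
ee_pos: [0.5159, -0.2487, 0.0792]
ee_rot: [-0.001, 0.684, 0.73, 0.006]
ft_force: [-0.6, 0.4, -3.3]
gripper_width: 0.4
in case px[321. 317.] c [ 508.1 -250. ] size [131.8 110. ] long-axis deg -81.9 ztop 168.4 n 61143
```

```bash
python3 -m creep '[[[0.003,-0.005,0,0,0,0],[0.003,-0.005,-0.02,0,0,0],[0.003,-0.005,-0.045,0,0,0],[0.003,-0.005,-0.055,0,0,0],[0.003,-0.005,-0.06,0,0,0],[0.003,-0.005,-0.062,0,0,0],[0.003,-0.005,-0.062,0,0,0]]]'
python3 - <<'E'
from h import *
im,d,C=shot("wrist"); cv2.imwrite("pics/w5.png",im)
E
```

```text
time: 18.15
ee_pos: [0.5207, -0.2547, 0.0211]
ee_rot: [0.001, 0.683, 0.73, 0.006]
ft_force: [-0.4, 0.0, -2.0]
gripper_width: 0.4
```

View pics/w5.png

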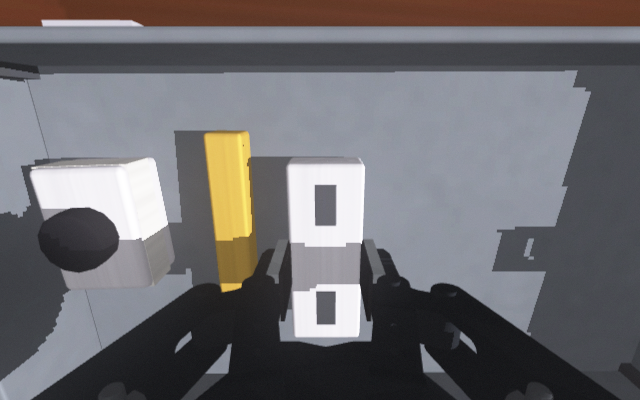

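The anode (325,245) sits beside the drift with a finger-width of room. Release, then fetch the cap.

```bash
python3 -m creep '[[[0,0,-0.002,0,0,0],[0,0,-0.004,0,0,0],[0,0,-0.004,0,0,0]]]'
python3 -m creep '[[[0,0,0,0,0,0],[0,0,0,0,0,0],[0,0,0,0,0,0],[0,0,0.02,0,0,0],[0,0,0.06,0,0,0],[0,0,0.1,0,0,0],[0,0,0.135,0,0,0],[0,0,0.135,0,0,0]]]' 126
python3 -m creep '[[[-0.002,0.04,0,0,0,2],[-0.004,0.085,0,0,0,4],[-0.006,0.13,0,0,0,6],[-0.009,0.175,0,0,0,8],[-0.012,0.22,0,0,0,10],[-0.015,0.265,0,0,0,12],[-0.018,0.31,0,0,0,12],[-0.02,0.355,0,0,0,12],[-0.023,0.4,0,0,0,12],[-0.026,0.437,0,0,0,12]]]' 50
python3 - <<'E'
from h import *
im,d,C=shot("wrist"); P=cloud(d,C)
comps(P,.0125,.05,(.42,.57,.04,.46),"mat",200)
im,d,C=shot("top"); P=cloud(d,C)
comps(P,.016,.053,(.44,.6,-.40,-.06),"in case",60)
E
```

```text
time: 18.5
ee_pos: [0.5208, -0.2548, 0.0172]
ee_rot: [0.001, 0.683, 0.73, 0.006]
ft_force: [-0.2, -0.4, -1.9]
gripper_width: 0.401
time: 19.3
ee_pos: [0.5231, -0.2566, 0.1583]
ee_rot: [0.006, 0.683, 0.73, 0.006]
ft_force: [-0.1, -0.7, 0.1]
gripper_width: 0.504
time: 20.3
ee_pos: [0.4965, 0.1827, 0.158]
ee_rot: [0.005, 0.603, 0.798, 0.007]
ft_force: [0.7, 0.1, -0.2]
gripper_width: 0.802
mat px[323. 185.] c [497.6 180.7] size [82.3 42. ] long-axis deg 15.9 ztop 28.7 n 3668
mat px[392. 222.] c [515.8 258.8] size [75.  30.8] long-axis deg 9.0 ztop 34.3 n 2303
mat px[464. 233.] c [512.  333.4] size [108.4  24.9] long-axis deg -1.1 ztop 20.6 n 2354
in case px[482. 203.] c [ 562.3 -397.6] size [75.1  4.5] long-axis deg 4.4 ztop 49.4 n 139
in case px[443. 223.] c [ 520.3 -303.3] size [118.7  20. ] long-axis deg 3.6 ztop 24.1 n 334
in case px[424. 222.] c [ 517.4 -254.9] size [95.3 38. ] long-axis deg 4.9 ztop 28.6 n 588
in case px[468. 226.] c [ 508.7 -365. ] size [62.5 45.1] long-axis deg 5.4 ztop 46.0 n 485
```

```bash
python3 -m creep '[[[0,-0.002,-0.04,0,0.9,0],[0,-0.002,-0.08,0,0.9,0],[0,-0.002,-0.12,0,0.9,0],[0,-0.002,-0.138,0,0.9,0],[0,-0.002,-0.145,0,0.9,0],[0,-0.002,-0.145,0,0.9,0]]]'
python3 -m creep '[[[0,0,0,0,0,0],[0,0,0,0,0,0],[0,0,0,0,0,0],[0,0,0,0,0,0],[0,0,0,0,0,0],[0,0,0,0,0,0]]]' 255 60
python3 -m creep '[[[0,0,0.02,0,0,0],[0,0,0.06,0,0,0],[0,0,0.1,0,0,0],[0,0,0.14,0,0,0],[0,0,0.14,0,0,0]]]'
```

```text
time: 21.0
ee_pos: [0.4955, 0.1817, 0.0122]
ee_rot: [-0.002, 0.602, 0.799, 0.002]
ft_force: [-1.0, 0.5, 0.2]
gripper_width: 0.806
time: 21.6
ee_pos: [0.497, 0.1817, 0.0142]
ee_rot: [-0.001, 0.602, 0.799, 0.002]
ft_force: [-0.6, -1.5, 7.3]
gripper_width: 0.474
time: 22.1
ee_pos: [0.5002, 0.182, 0.161]
ee_rot: [0.003, 0.602, 0.799, 0.006]
ft_force: [-0.1, -0.1, -1.9]
gripper_width: 0.477
```

```bash
python3 -m creep '[[[0.001,-0.04,0,0,0,-2],[0.002,-0.085,0,0,0,-5],[0.003,-0.13,0,0,0,-8],[0.005,-0.175,0,0,0,-11],[0.007,-0.22,0,0,0,-12.2],[0.009,-0.265,0,0,0,-12.2],[0.011,-0.31,0,0,0,-12.2],[0.013,-0.35,0,0,0,-12.2],[0.014,-0.374,0,0,0,-12.2],[0.014,-0.374,0,0,0,-12.2]]]'
python3 -m creep '[[[0,0,-0.04,0,0,0],[0,0,-0.08,0,0,0],[0,0,-0.11,0,0,0],[0,0,-0.115,0,0,0],[0,0,-0.115,0,0,0]]]'
python3 - <<'E'
from h import *
im,d,C=shot("wrist"); cv2.imwrite("pics/w6.png",im)
E
```

```text
time: 23.1
ee_pos: [0.5138, -0.1949, 0.1602]
ee_rot: [0.003, 0.684, 0.729, 0.005]
ft_force: [0.0, 0.6, -2.7]
gripper_width: 0.474
time: 23.6
ee_pos: [0.5132, -0.1938, 0.0448]
ee_rot: [0.002, 0.684, 0.729, 0.005]
ft_force: [-0.4, 0.7, -1.3]
gripper_width: 0.472
```

View pics/w6.png

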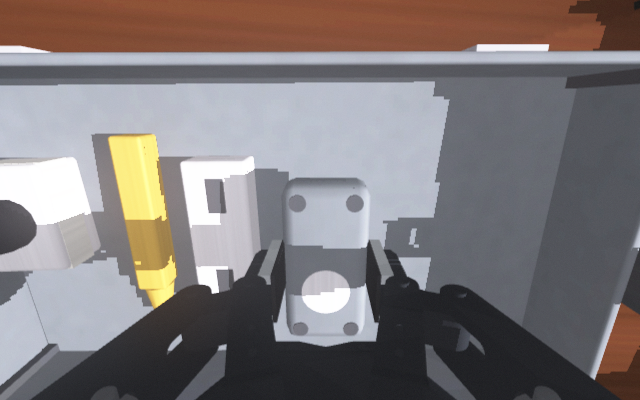

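The cap (327,255) is held square with clearance on both sides. Lower it, release and go for the gauge.

```bash
python3 -m creep '[[[0,0.001,-0.015,0,0,0],[0,0.001,-0.025,0,0,0],[0,0.001,-0.029,0,0,0],[0,0.001,-0.03,0,0,0],[0,0.001,-0.031,0,0,0]]]'
python3 -m creep '[[[0,0,0,0,0,0],[0,0,0,0,0,0],[0,0,0,0,0,0],[0,0,0.02,0,0,0],[0,0,0.06,0,0,0],[0,0,0.1,0,0,0],[0,0,0.135,0,0,0],[0,0,0.135,0,0,0]]]' 107
python3 -m creep '[[[0,0.04,0,0,0,0],[0,0.085,0,0,0,-2],[0,0.13,0,0,0,-4],[0,0.175,0,0,0,-5],[0,0.22,0,0,0,-5],[0,0.265,0,0,0,-5],[0,0.31,0,0,0,-5],[0,0.355,0,0,0,-5],[0,0.4,0,0,0,-5],[0,0.44,0,0,0,-5]]]' 90
python3 -m creep '[[[-0.001,0.045,0,0,0,0],[-0.001,0.086,0,0,0,0],[-0.001,0.086,0,0,0,0],[-0.001,0.086,0,0,0,0]]]'
python3 - <<'E'
from h import *
im,d,C=shot("wrist"); P=cloud(d,C)
comps(P,.0125,.05,(.42,.57,.04,.46),"mat",200)
im,d,C=shot("top"); P=cloud(d,C)
comps(P,.016,.053,(.44,.6,-.40,-.06),"in case",60)
E
```

```text
time: 24.15
ee_pos: [0.5143, -0.1937, 0.0154]
ee_rot: [0.004, 0.684, 0.729, 0.005]
ft_force: [-1.4, 1.9, 0.0]
gripper_width: 0.473
time: 24.95
ee_pos: [0.5168, -0.1954, 0.1565]
ee_rot: [0.008, 0.684, 0.729, 0.006]
ft_force: [-0.7, -0.5, -0.2]
gripper_width: 0.581
time: 25.95
ee_pos: [0.5164, 0.2468, 0.1563]
ee_rot: [0.008, 0.715, 0.699, 0.006]
ft_force: [0.7, -0.5, 0.5]
gripper_width: 0.646
time: 26.35
ee_pos: [0.5149, 0.3334, 0.1556]
ee_rot: [0.008, 0.715, 0.7, 0.005]
ft_force: [0.2, -0.7, 0.2]
gripper_width: 0.645
mat px[326. 180.] c [512.9 333.7] size [109.  24.] long-axis deg -1.0 ztop 20.8 n 2773
mat px[248. 189.] c [516.2 258.9] size [75.2 30.7] long-axis deg 8.9 ztop 34.4 n 2722
in case px[482. 202.] c [ 566.  -398.2] size [67.9  4.2] long-axis deg 3.6 ztop 48.5 n 132
in case px[443. 224.] c [ 520.4 -303.9] size [118.3  20.1] long-axis deg 2.9 ztop 24.5 n 329
in case px[424. 222.] c [ 517.8 -255.1] size [95.6 37.9] long-axis deg 3.7 ztop 28.8 n 588
in case px[399. 223.] c [ 515.1 -194.1] size [84.7 42.4] long-axis deg 4.0 ztop 31.0 n 582
in case px[468. 226.] c [ 508.7 -364.9] size [62.7 43.2] long-axis deg 5.8 ztop 46.0 n 483
```

```bash
python3 -m creep '[[[-0.002,0,-0.04,0,1,0],[-0.002,0,-0.08,0,1,0],[-0.002,0,-0.12,0,1,0],[-0.002,0,-0.138,0,1,0],[-0.002,0,-0.147,0,1,0],[-0.002,0,-0.147,0,1,0]]]'
python3 -m creep '[[[0,0,0,0,0,0],[0,0,0,0,0,0],[0,0,0,0,0,0],[0,0,0,0,0,0],[0,0,0,0,0,0],[0,0,0,0,0,0]]]' 255 60
python3 -m creep '[[[0,0,0.02,0,0,0],[0,0,0.06,0,0,0],[0,0,0.1,0,0,0],[0,0,0.14,0,0,0],[0,0,0.14,0,0,0]]]'
```

```text
time: 27.05
ee_pos: [0.5132, 0.3309, 0.0083]
ee_rot: [0.002, 0.716, 0.698, -0.001]
ft_force: [-0.1, -0.0, 0.2]
gripper_width: 0.642
time: 27.65
ee_pos: [0.5145, 0.3313, 0.0104]
ee_rot: [0.003, 0.716, 0.698, -0.0]
ft_force: [0.2, -1.3, 7.0]
gripper_width: 0.257
time: 28.15
ee_pos: [0.5177, 0.3326, 0.158]
ee_rot: [0.005, 0.716, 0.698, 0.005]
ft_force: [1.3, 0.7, 0.3]
gripper_width: 0.26
```

```bash
python3 -m creep '[[[0,-0.04,0,0,0,1],[-0.001,-0.085,0,0,0,3],[-0.002,-0.13,0,0,0,5],[-0.003,-0.175,0,0,0,5],[-0.004,-0.22,0,0,0,5],[-0.005,-0.265,0,0,0,5],[-0.006,-0.31,0,0,0,5],[-0.007,-0.355,0,0,0,5],[-0.007,-0.4,0,0,0,5],[-0.007,-0.44,0,0,0,5]]]'
python3 -m creep '[[[0,-0.031,0,0,0,0],[0,-0.031,-0.04,0,0,0],[0,-0.031,-0.08,0,0,0],[0,-0.031,-0.11,0,0,0],[0,-0.031,-0.115,0,0,0],[0,-0.031,-0.115,0,0,0]]]'
python3 - <<'E'
from h import *
im,d,C=shot("wrist"); cv2.imwrite("pics/w7.png",im)
E
```

```text
time: 29.15
ee_pos: [0.5105, -0.1096, 0.1581]
ee_rot: [0.005, 0.685, 0.729, 0.005]
ft_force: [1.0, 0.7, -1.4]
gripper_width: 0.258
time: 29.75
ee_pos: [0.51, -0.1402, 0.0429]
ee_rot: [0.004, 0.685, 0.729, 0.005]
ft_force: [0.1, -0.4, -0.8]
gripper_width: 0.26
```

View pics/w7.png

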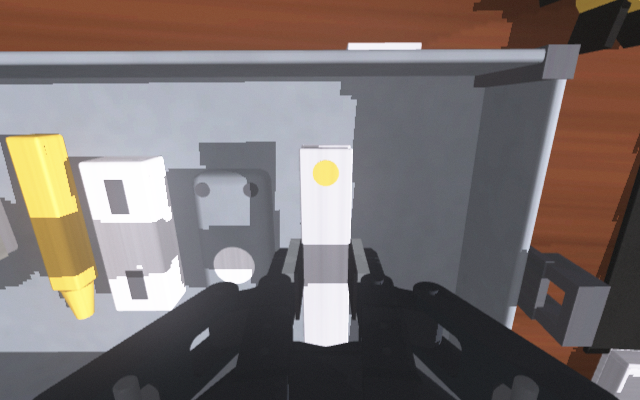

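The gauge (327,245) is held, with the cap at (233,230) left of it and the end wall clear to the right. Lower, release and fetch the socket.

```bash
python3 -m creep '[[[0,0.002,-0.015,0,0,0],[0,0.002,-0.025,0,0,0],[0,0.002,-0.029,0,0,0],[0,0.002,-0.031,0,0,0],[0,0.002,-0.032,0,0,0]]]'
python3 -m creep '[[[0,0,0,0,0,0],[0,0,0,0,0,0],[0,0,0,0,0,0],[0,0,0.02,0,0,0],[0,0,0.06,0,0,0],[0,0,0.1,0,0,0],[0,0,0.14,0,0,0],[0,0,0.14,0,0,0]]]' 160
python3 -m creep '[[[0,0.04,0,0,0,0],[0,0.085,0,0,0,2],[0,0.13,0,0,0,4],[0.001,0.175,0,0,0,5],[0.002,0.22,0,0,0,5],[0.003,0.265,0,0,0,5],[0.003,0.31,0,0,0,5],[0.003,0.355,0,0,0,5],[0.003,0.397,0,0,0,5],[0.003,0.397,0,0,0,5]]]' 80
python3 - <<'E'
from h import *
im,d,C=shot("wrist"); P=cloud(d,C)
comps(P,.0125,.05,(.42,.57,.04,.46),"mat",200)
im,d,C=shot("top"); P=cloud(d,C)
comps(P,.016,.053,(.44,.6,-.40,-.06),"in case",60)
E
```

```text
time: 30.3
ee_pos: [0.511, -0.1387, 0.0123]
ee_rot: [0.005, 0.685, 0.729, 0.005]
ft_force: [-0.3, 0.6, -0.8]
gripper_width: 0.259
time: 31.1
ee_pos: [0.5138, -0.1403, 0.1588]
ee_rot: [0.01, 0.685, 0.729, 0.006]
ft_force: [1.5, -0.5, 0.6]
gripper_width: 0.374
time: 32.1
ee_pos: [0.5158, 0.261, 0.1581]
ee_rot: [0.009, 0.65, 0.759, 0.007]
ft_force: [0.7, -0.6, -0.1]
gripper_width: 0.687
mat px[324. 185.] c [516.1 258.7] size [75.1 29.7] long-axis deg 9.4 ztop 34.4 n 2510
in case px[482. 202.] c [ 564.8 -397.8] size [69.2  3.9] long-axis deg 3.5 ztop 48.8 n 132
in case px[443. 224.] c [ 520.4 -303.3] size [118.4  19.3] long-axis deg 2.7 ztop 24.5 n 330
in case px[377. 225.] c [ 508.9 -139.5] size [110.1  24.7] long-axis deg 3.5 ztop 22.9 n 415
in case px[424. 222.] c [ 517.7 -254.7] size [95.7 37.5] long-axis deg 4.3 ztop 28.9 n 583
in case px[399. 223.] c [ 515.  -193.9] size [84.3 41.9] long-axis deg 3.9 ztop 30.5 n 581
in case px[468. 226.] c [ 508.5 -364. ] size [62.6 43.7] long-axis deg 6.0 ztop 45.2 n 485
```

```bash
python3 -m creep '[[[0,-0.002,-0.04,0,1.3,0],[0,-0.002,-0.08,0,1.3,0],[0,-0.002,-0.12,0,1.3,0],[0,-0.002,-0.138,0,1.3,0],[0,-0.002,-0.143,0,1.3,0],[0,-0.002,-0.143,0,1.3,0]]]'
python3 -m creep '[[[0,0,0,0,0,0],[0,0,0,0,0,0],[0,0,0,0,0,0],[0,0,0,0,0,0],[0,0,0,0,0,0],[0,0,0,0,0,0]]]' 255 60
python3 -m creep '[[[0,0,0.02,0,0,0],[0,0,0.06,0,0,0],[0,0,0.1,0,0,0],[0,0,0.14,0,0,0],[0,0,0.14,0,0,0]]]'
```

```text
time: 32.8
ee_pos: [0.5163, 0.2544, 0.015]
ee_rot: [0.001, 0.652, 0.758, -0.001]
ft_force: [-0.2, 0.1, 1.3]
gripper_width: 0.683
time: 33.4
ee_pos: [0.5177, 0.2546, 0.0172]
ee_rot: [0.002, 0.652, 0.758, -0.0]
ft_force: [-1.2, -1.0, 6.5]
gripper_width: 0.328
time: 33.9
ee_pos: [0.521, 0.2554, 0.1647]
ee_rot: [0.005, 0.652, 0.758, 0.004]
ft_force: [0.6, 0.2, -0.3]
gripper_width: 0.33
```

```bash
python3 -m creep '[[[0,-0.04,0,0,0,0],[-0.002,-0.085,0,0,0,-2],[-0.004,-0.13,0,0,0,-4],[-0.006,-0.175,0,0,0,-5],[-0.008,-0.22,0,0,0,-5],[-0.01,-0.265,0,0,0,-5],[-0.012,-0.31,0,0,0,-5],[-0.013,-0.344,0,0,0,-5],[-0.013,-0.344,0,0,0,-5]]]'
python3 -m creep '[[[0,0,-0.04,0,0,0],[0,0,-0.08,0,0,0],[0,0,-0.105,0,0,0],[0,0,-0.11,0,0,0],[0,0,-0.11,0,0,0]]]'
python3 - <<'E'
from h import *
im,d,C=shot("wrist"); cv2.imwrite("pics/w8.png",im)
E
```

```text
time: 34.8
ee_pos: [0.5079, -0.0925, 0.1647]
ee_rot: [0.006, 0.686, 0.728, 0.003]
ft_force: [-0.5, 0.3, -1.5]
gripper_width: 0.328
time: 35.3
ee_pos: [0.5076, -0.0919, 0.0546]
ee_rot: [0.005, 0.686, 0.728, 0.003]
ft_force: [0.7, 0.1, -0.5]
gripper_width: 0.328
```

View pics/w8.png

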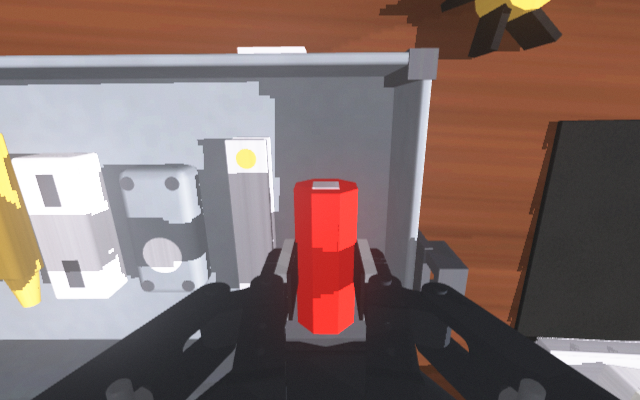

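The socket (327,255) is held between gauge and end wall, and the mat is empty. I'll check the finger knuckles against the end wall before going down.

Run:
```python
from h import *
s=sensors.observe(); im,d,C=shot("wrist"); P=cloud(d,C)-s["ee_pos"]; q=P[200:,:][(d[200:]<.3)&(d[200:]>0)]
ax=np.array([-np.sin(np.radians(3.8)),np.cos(np.radians(3.8)),0]); y=q@ax
for lo in range(0,90,10):
    m=(q[:,2]>lo/1000)&(q[:,2]<(lo+10)/1000)&(abs(y)<.08)&(q[:,0]<.05)
    if m.any(): print(lo, y[m].min().round(3), y[m].max().round(3))
```

```text
0 -0.027 0.06
10 -0.027 0.06
20 -0.027 0.06
30 -0.027 0.06
40 -0.045 0.047
50 -0.05 0.051
60 -0.054 0.056
70 -0.059 0.061
80 -0.065 0.066
```

```bash
python3 -m creep '[[[0,-0.0025,-0.015,0,0,0],[0,-0.0025,-0.025,0,0,0],[0,-0.0025,-0.029,0,0,0],[0,-0.0025,-0.031,0,0,0],[0,-0.0025,-0.032,0,0,0]]]'
python3 -m creep '[[[0,0,0,0,0,0],[0,0,0,0,0,0],[0,0,0,0,0,0],[0,0,0.02,0,0,0],[0,0,0.06,0,0,0],[0,0,0.1,0,0,0],[0,0,0.14,0,0,0],[0,0,0.14,0,0,0]]]' 150
python3 - <<'E'
from h import *
im,d,C=shot("wrist"); P=cloud(d,C); comps(P,.016,.052,(.44,.6,-.40,-.06),"W case",200)
im,d,C=shot("top"); P=cloud(d,C); cv2.imwrite("pics/t9.png",im)
comps(P,.016,.053,(.44,.6,-.40,-.06),"in case",60)
comps(P,.09,.118,(.58,.74,.06,.26),"tin",60)
comps(P,.0125,.05,(.42,.57,.06,.46),"mat",60)
# lid: outer edge
for n in ("top","side"):
    im,d,C=shot(n); P=cloud(d,C)
    for lo in (.1,.15,.2,.24,.25,.26):
        m=(abs(P[...,2]-lo)<.006)&(abs(P[...,1]+.23)<.05)&(P[...,0]>.6)&(P[...,0]<.72)
        if m.sum()>5: print(n,lo,P[m].mean(0).round(4),m.sum())
E
```

```text
time: 35.9
ee_pos: [0.5088, -0.0951, 0.0243]
ee_rot: [0.007, 0.686, 0.728, 0.004]
ft_force: [0.2, 0.0, -2.0]
gripper_width: 0.327
time: 36.7
ee_pos: [0.5117, -0.0964, 0.1708]
ee_rot: [0.011, 0.686, 0.728, 0.005]
ft_force: [1.4, 0.0, -0.6]
gripper_width: 0.407
W case px[121. 170.] c [ 521.3 -302.9] size [120.4  19.4] long-axis deg 3.0 ztop 23.7 n 2320
W case px[285. 173.] c [ 509.2 -138.9] size [109.2  24.3] long-axis deg 3.5 ztop 21.8 n 2566
W case px[ 41. 185.] c [ 538.4 -370.2] size [119.7  61.5] long-axis deg 3.7 ztop 47.2 n 6409
W case px[169. 177.] c [ 518.2 -254.3] size [94.6 36.6] long-axis deg 4.1 ztop 27.9 n 3783
W case px[230. 178.] c [ 515.9 -192.9] size [84.1 41.7] long-axis deg 3.4 ztop 29.9 n 3559
W case px[328. 178.] c [507.8 -95. ] size [74.9 30.1] long-axis deg 3.4 ztop 35.5 n 2335
in case px[482. 203.] c [ 561.1 -398. ] size [76.7  4.4] long-axis deg 2.5 ztop 49.7 n 143
in case px[443. 224.] c [ 520.2 -303.7] size [118.3  19.1] long-axis deg 3.5 ztop 24.7 n 321
in case px[468. 226.] c [ 508.5 -363.7] size [62.6 44.2] long-axis deg 6.2 ztop 46.1 n 486
in case px[427. 233.] c [ 497.1 -257.2] size [54.2 35.6] long-axis deg 3.6 ztop 28.3 n 174
tin px[255. 160.] c [649.2 156.6] size [63.9 42.4] long-axis deg -7.1 ztop 114.1 n 409
top 0.24 [ 0.6431 -0.2759  0.2422] 8
top 0.25 [ 0.6442 -0.2709  0.2518] 20
top 0.26 [ 0.6455 -0.2668  0.2596] 34
side 0.1 [ 0.6261 -0.23    0.0999] 84
side 0.15 [ 0.6317 -0.2334  0.1501] 97
side 0.2 [ 0.6372 -0.2321  0.2001] 105
side 0.24 [ 0.6414 -0.2308  0.2399] 124
side 0.25 [ 0.6427 -0.2333  0.2499] 124
side 0.26 [ 0.6439 -0.2334  0.2598] 129
```

View pics/t9.png

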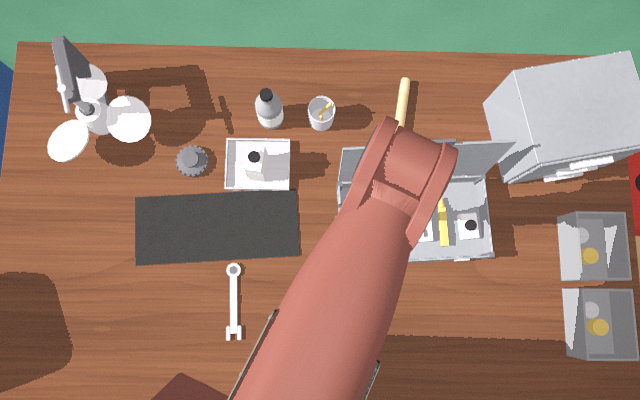

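All five parts lie in the case beside the low tin, the mat is empty and the tall tin stands in the tray. The lid is at about 1.68 rad with its edge near x 0.65, z 0.26. Now over the lid with shut fingers.

```bash
python3 -m creep '[[[0,-0.02,0.04,0,1.3,0],[0,-0.05,0.08,0,1.3,0],[0,-0.08,0.12,0,1.3,0],[0,-0.11,0.16,0,1.3,0],[0,-0.129,0.19,0,1.3,0],[0,-0.129,0.19,0,1.3,0],[0,-0.129,0.19,0,1.3,0]]]' 255
python3 -m creep '[[[0.04,0,0,0,0,0],[0.08,0,0,0,0,0],[0.12,0,0,0,0,0],[0.15,0,0,0,0,0],[0.173,0,0,0,0,0],[0.173,0,0,0,0,0],[0.173,0,0,0,0,0]]]'
```

```text
time: 37.6
ee_pos: [0.5083, -0.2242, 0.3519]
ee_rot: [-0.003, 0.686, 0.727, -0.004]
ft_force: [0.2, -0.2, 0.8]
gripper_width: -0.001
time: 38.3
ee_pos: [0.6813, -0.2233, 0.3489]
ee_rot: [-0.005, 0.686, 0.728, -0.005]
ft_force: [-0.2, -0.8, 0.1]
gripper_width: -0.003
```

```bash
python3 -m creep '[[[0.003,0,-0.02,0,-0.7,0],[0.003,0,-0.05,0,-0.7,0],[0.003,0,-0.08,0,-0.7,0],[0.003,0,-0.11,0,-0.7,0],[0.003,0,-0.124,0,-0.7,0],[0.003,0,-0.124,0,-0.7,0]]]'
python3 - <<'E'
from h import *
im,d,C=shot("side"); cv2.imwrite("pics/s10.png",im[100:360,260:560])
E
```

```text
time: 38.9
ee_pos: [0.6819, -0.2221, 0.2229]
ee_rot: [-0.003, 0.686, 0.728, -0.001]
ft_force: [-0.1, 0.8, 0.2]
gripper_width: 0.003
```

View pics/s10.png

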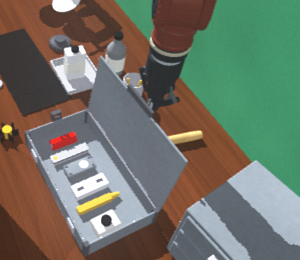

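```bash
python3 -m creep '[[[-0.015,0,0,0,0,0],[-0.03,0,0,0,0,0],[-0.044,0,0,0,0,0],[-0.06,0,0,0,0,0],[-0.073,0,-0.001,0,0,0],[-0.086,0,-0.002,0,0,0],[-0.1,0,-0.007,0,0,0],[-0.113,0,-0.011,0,0,0],[-0.127,0,-0.017,0,0,0],[-0.127,0,-0.017,0,0,0]]]'
python3 - <<'E'
from h import *
im,d,C=shot("side"); cv2.imwrite("pics/s11.png",im[100:360,260:560])
E
```

```text
time: 39.95
ee_pos: [0.5547, -0.2227, 0.2098]
ee_rot: [-0.0, 0.686, 0.728, -0.001]
ft_force: [-0.1, 0.4, -0.1]
gripper_width: 0.001
```

View pics/s11.png

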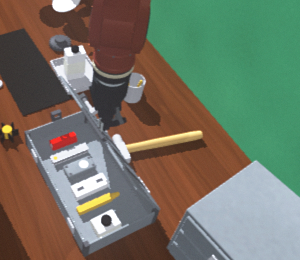

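The lid is coming over, edge-on to the camera at about (115,140). Continue along the arc.

```bash
python3 -m creep '[[[-0.018,0,-0.013,0,0,0],[-0.035,0,-0.029,0,0,0],[-0.05,0,-0.045,0,0,0],[-0.062,0,-0.062,0,0,0],[-0.072,0,-0.082,0,0,0],[-0.08,0,-0.101,0,0,0],[-0.084,0,-0.115,0,0,0],[-0.086,0,-0.128,0,0,0],[-0.087,0,-0.134,0,0,0],[-0.087,0,-0.134,0,0,0]]]'
python3 -m creep '[[[0,0,-0.003,0,0,0],[0,0,-0.006,0,0,0],[0,0,-0.009,0,0,0],[0,0,-0.009,0,0,0]]]'
```

```text
time: 41.0
ee_pos: [0.4683, -0.2224, 0.0752]
ee_rot: [-0.001, 0.686, 0.728, -0.001]
ft_force: [0.5, 0.1, 0.1]
gripper_width: 0.0
time: 41.4
ee_pos: [0.4686, -0.2225, 0.0666]
ee_rot: [-0.0, 0.686, 0.728, -0.001]
ft_force: [0.2, -0.2, 3.2]
gripper_width: 0.005
```

```bash
python3 -m creep '[[[0,0,-0.001,0,0,0],[0,0,-0.002,0,0,0],[0,0,-0.002,0,0,0],[0,0,-0.002,0,0,0]]]'
python3 -m creep '[[[0,0,0.03,0,0,0],[0,0,0.07,0,0,0],[0,0,0.11,0,0,0],[0,0,0.11,0,0,0]]]'
python3 - <<'E'
from h import *
im,d,C=shot("wrist"); cv2.imwrite("pics/w12.png",im); P=cloud(d,C)
comps(P,.075,.12,(.45,.6,-.25,-.02),"bolt",40)
m=(P[...,2]>.055)&(P[...,2]<.08)&(abs(P[...,0]-.45)<.02)&(abs(P[...,1]+.25)<.08); print("lid z front",np.median(P[m][:,2]))
for x in (.44,.5,.56,.6):
    m=(abs(P[...,0]-x)<.005)&(abs(P[...,1]+.27)<.03)&(P[...,2]>.04)&(P[...,2]<.1); print(x,np.median(P[m][:,2]),m.sum())
E
```

```text
time: 41.8
ee_pos: [0.4687, -0.2226, 0.0664]
ee_rot: [-0.0, 0.686, 0.728, -0.001]
ft_force: [-7.7, 4.6, 18.8]
gripper_width: 0.0
time: 42.2
ee_pos: [0.4709, -0.2243, 0.1823]
ee_rot: [0.004, 0.686, 0.728, -0.0]
ft_force: [0.5, 0.2, 0.0]
gripper_width: 0.003
bolt px[532. 251.] c [507.4 -38.3] size [28.4 14.6] long-axis deg 6.6 ztop 87.3 n 662
bolt px[458. 251.] c [ 510.4 -102.1] size [72.1 23.9] long-axis deg -89.4 ztop 99.0 n 1437
lid z front 0.06646898032290394
0.44 0.06640474610981348 800
0.5 0.06668447699834229 647
0.56 0.06669078985618429 400
0.6 nan 0
  return _methods._mean(a, axis=axis, dtype=dtype,
  ret = ret.dtype.type(ret / rcount)
```

View pics/w12.png

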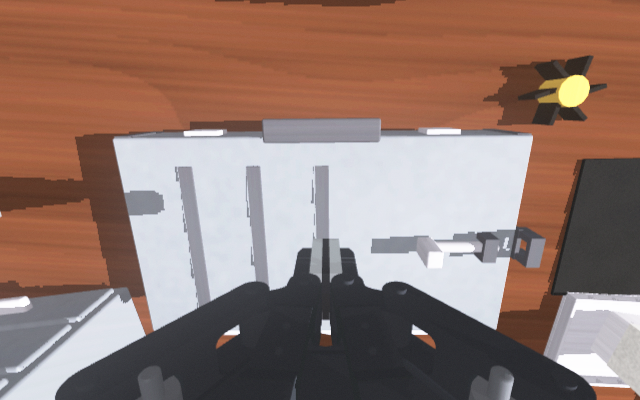

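The lid is flat at z 0.0665, so it's shut. The bolt knob is at (430,250), clear on its -y side. Push it to +y.

```bash
python3 -m creep '[[[0.03,0.03,0,0,0,0],[0.045,0.048,-0.01,0,0,0],[0.045,0.048,-0.05,0,0,0],[0.045,0.048,-0.085,0,0,0],[0.045,0.048,-0.1,0,0,0],[0.045,0.048,-0.102,0,0,0],[0.045,0.048,-0.102,0,0,0]]]'
python3 -m creep '[[[-0.0005,0.008,0,0,0,0],[-0.001,0.016,0,0,0,0],[-0.0015,0.024,0,0,0,0],[-0.002,0.032,0,0,0,0],[-0.0025,0.04,0,0,0,0],[-0.003,0.046,0,0,0,0],[-0.003,0.05,0,0,0,0],[-0.003,0.05,0,0,0,0]]]'
```

```text
time: 42.95
ee_pos: [0.5151, -0.1759, 0.0778]
ee_rot: [0.003, 0.686, 0.728, -0.001]
ft_force: [1.3, -0.9, 0.4]
gripper_width: -0.001
time: 43.75
ee_pos: [0.512, -0.1252, 0.0777]
ee_rot: [0.002, 0.686, 0.728, -0.0]
ft_force: [0.2, -0.2, 0.3]
gripper_width: 0.002
```

```bash
python3 -m creep '[[[0,0.003,0,0,0,0],[0,0.006,0,0,0,0],[0,0.008,0,0,0,0],[-0.001,0.01,0,0,0,0],[-0.001,0.012,0,0,0,0],[-0.001,0.012,0,0,0,0]]]'
python3 -m creep '[[[0,0.002,0,0,0,0],[0,0.002,0,0,0,0],[0,0.002,0,0,0,0]]]'
```

```text
time: 44.35
ee_pos: [0.5113, -0.1148, 0.0777]
ee_rot: [0.004, 0.686, 0.727, -0.002]
ft_force: [0.6, -12.0, -3.1]
gripper_width: -0.002
time: 44.65
ee_pos: [0.5113, -0.1149, 0.0777]
ee_rot: [0.005, 0.687, 0.727, -0.003]
ft_force: [-0.4, -12.5, -1.7]
gripper_width: -0.003
```

The bolt is at its stop: 12 N and no further travel. Back off, lift and check.

```bash
python3 -m creep '[[[0.001,-0.02,0,0,0,0],[0.001,-0.03,0.02,0,0,0],[0.001,-0.03,0.06,0,0,0],[0,-0.05,0.11,0,0,0],[-0.06,-0.09,0.16,0,0,0],[-0.1,-0.13,0.18,0,0,0],[-0.1,-0.13,0.18,0,0,0]]]'
python3 - <<'E'
from h import *
im,d,C=shot("wrist"); P=cloud(d,C); cv2.imwrite("pics/w13.png",im)
comps(P,.092,.12,(.45,.6,-.25,-.02),"knob",10)
for y in (-.3,-.2):
  for x in (.44,.5,.56):
    m=(abs(P[...,0]-x)<.005)&(abs(P[...,1]-y)<.03)&(P[...,2]>.04)&(P[...,2]<.1); print(y,x,np.median(P[m][:,2]).round(4) if m.any() else None)
im,d,C=shot("side"); cv2.imwrite("pics/s13.png",im)
P=cloud(d,C); comps(P,.09,.118,(.58,.74,.06,.26),"tin",30)
comps(P,.01,.05,(.6,.75,.25,.4),"gear",30);comps(P,.03,.2,(.65,.85,-.05,.25),"cup/oil",30)
E
```

```text
time: 45.35
ee_pos: [0.4104, -0.2451, 0.2589]
ee_rot: [0.005, 0.686, 0.727, -0.003]
ft_force: [1.3, -2.0, -0.5]
gripper_width: -0.003
knob px[452. 275.] c [511.1 -94.8] size [16.3 14.2] long-axis deg 3.6 ztop 99.9 n 200
-0.3 0.44 0.0665
-0.3 0.5 0.0668
-0.3 0.56 0.0664
-0.2 0.44 0.0665
-0.2 0.5 0.0665
-0.2 0.56 0.0645
tin px[338. 154.] c [659.  139.7] size [65.2 36.2] long-axis deg 31.3 ztop 113.1 n 152
cup/oil px[376. 153.] c [780.4 118.4] size [63.8 47. ] long-axis deg -41.0 ztop 150.8 n 600
cup/oil px[341. 159.] c [665.9 149.3] size [42.3 31.1] long-axis deg 87.0 ztop 114.2 n 231
cup/oil px[394. 184.] c [ 7.864e+02 -2.000e-01] size [69.3 65.2] long-axis deg 60.9 ztop 74.4 n 431
```

View pics/w13.png

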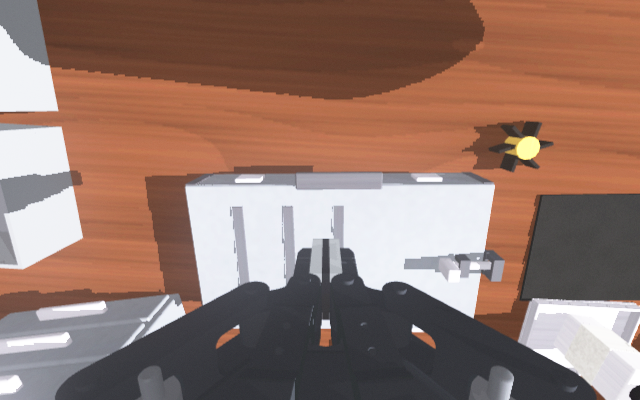

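View pics/s13.png

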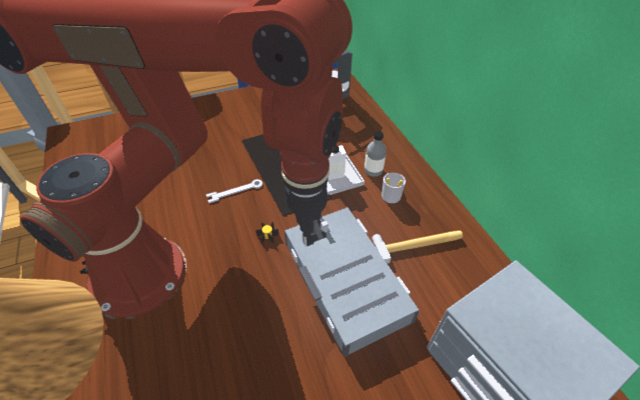

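The lid is flat and shut, and the bolt rod is in the keeper at (490,267). The knob has moved about 35 mm, to y = -0.095. The tall tin stands in the tray and the bystanders look untouched.

```bash
python3 -c "from cell import ticket; print(ticket.hand_in())"
```

```text
the job is handed in; nothing more can be done
None
```

The repair kit case is packed, shut and bolted, and I handed the job in at about 45 s. No verdict came back.

- **Packing:** I put the tall tin in the steel tray first. Then I put the drift, anode, cap, gauge and socket side by side in the case, next to the low tin, which stayed in. Just before closing, the wrist view showed all five parts inside. The highest thing in the case was the low tin, at about 47 mm against the 60 mm rim, and the mat was empty.
- **Lid and bolt:** The lid's outer face reads level at about 66.5 mm, which means it is shut. One of the six lid readings gave 64.5 mm. The bolt ran to its stop at about 12 N. Its knob ended about 35 mm from where it should have started, judged from the case's measured position.
- **Bench:** The tall tin was standing in the tray, measured just before the lid was closed, and the final side picture still shows it upright there. The cup and oil bottle measured within a few mm of where they were. The hammer, wrench and impeller looked unmoved in the last pictures. I could not measure the gear at the end, because the arm hid it from the side camera, but it had looked unmoved in the top view taken before closing the lid.

I saw no sign of a part being knocked or of the grip slackening.

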